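# Show which lighthouse still needs its lantern

### The job

Call the instructor by pressing the yellow call button fully down with the fingertips and letting it come up again; then show the repair: point from straight above at the bare top of the lighthouse that has no lantern, keeping the fingertips just above it (a finger's breadth or two) for about two seconds, and then point in the same way, again for about two seconds, at the spare lantern in the tray whose roof has that lighthouse's colour. Only point: do not touch, lift or shift the models, the lanterns, the tray or the things lying about, and do not bring the fingertips close over the other lighthouses or lanterns.

Things in the scene. Friction and masses are not known exactly. Their poses are not given: they have to be found in the camera images.
- call (a joint): travel of the call button: 0 up (at rest), 0.006 m fully down; a spring brings it back up; fully down takes about 4 N
- call_top (a point): centre of the top face of the call button: a round yellow push button 38 mm across on a grey housing fixed to the bench; pressed straight down
- red_lighthouse_top (a point): centre of the flat bare top (42 mm disc, black spot 18 mm in its middle) of the lighthouse with red and white bands, the only one WITHOUT a lantern; 135 mm above the bench. Loose model, 350 g: tower 30-38 mm thick on a grey rock about 90 mm across and 40 mm high. z of the point is up
- blue_lighthouse_top (a point): highest point of the finished lighthouse with blue and white bands, lantern with blue roof fitted; 167 mm above the bench; same rock and tower; loose
- green_lighthouse_top (a point): highest point of the finished lighthouse with green and white bands, lantern with green roof fitted; 167 mm above the bench; same rock and tower; loose
- tray: grey plastic tray 110 x 206 mm, 22 mm high, walls 5 mm, fixed to the bench; three compartments side by side along its y axis, one spare lantern in each; origin under its centre
- red_lantern_top (a point): top of the spare lantern with the RED roof, standing loose in a compartment of the tray: 34 mm across, 32 mm high, 30 g (black foot, white drum, coloured cone roof); its top is 37 mm above the bench
- blue_lantern_top (a point): top of the spare lantern with the BLUE roof, same size, in another compartment
- green_lantern_top (a point): top of the spare lantern with the GREEN roof, same size, in another compartment
- paint_jar: grey paint jar with white lid, 68 mm across, 85 mm high, loose; origin at the centre of its underside
- scissors: scissors lying flat, blue handles, about 160 mm long, 10 mm high, loose; origin at the pivot, on the bench
- brush: paint brush lying flat, about 170 mm long, loose; origin under its middle
- red_lighthouse: the lighthouse model with red and white bands as a whole, origin under the centre of its rock
- blue_lighthouse: the lighthouse model with blue and white bands as a whole, origin under the centre of its rock
- green_lighthouse: the lighthouse model with green and white bands as a whole, origin under the centre of its rock
- red_lantern: the spare lantern with the red roof as a whole, origin under its centre
- blue_lantern: the spare lantern with the blue roof as a whole, origin under its centre
- green_lantern: the spare lantern with the green roof as a whole, origin under its centre
There are look-alikes about, which are no part of the job. Of the things shaped like the part that bears call, the grey one is meant.

How it is judged:
By the outcome, as a careful person would: the job done as asked, in the order asked, and still so for the second after the job is handed in, with the robot touching nothing.
It also fails if it takes over 58 s, if anything falls off the work surface, if the arm or the gripper's body presses on something with over 40 N, if the wrist force passes 120 N, or if a joint passes its speed limit or range.

### The arm

A 7-joint arm with a two-finger parallel gripper is mounted at the origin on the work surface. World frame = base frame: x ahead of the robot, y to its left, z up, the work surface at z = 0. Lengths are in m, angles in rad, forces in N, time in s.
With the tool pointing down it reaches from about 0.4 to 0.85 m from the base axis. Payload 6.9 kg.
Tool frame: the origin (TCP) lies midway between the tips of the shut fingers; the grasp point (between the pads) lies behind it (ctrl.pinch_z is the z of the grasp point in the tool frame, in m); z points along the fingers, y is the direction in which the jaws open and shut (so a half turn about z gives the same grasp; the last joint's range is limited). The gripper opens to 85 mm and grips with 20 to 120 N. Pads are 22 mm wide; open, the fingers measure 114 mm over their backs; the gripper's body (76 mm by 85 mm) begins 54 mm behind the grasp point. The pads swing forward as they close: fully open they stand 13 mm farther back than shut.
Start: joints at [1.208, 0.507, -0.238, 1.5, 0.126, 1.149, -0.155], TCP at [0.282, -0.558, 0.231] pointing down, gripper open.
Joint ranges: [-3.08, 3.08], [-0.24, 2.05], [-1.43, 1.35], [0, 2.5], [-1.52, 4.66], [0.17, 1.96], [-2.89, 2.89]. Speed limits (rad/s): [2.39, 2.39, 3.14, 3.14, 3.14, 3.14, 3.14].

### API

Orientations are given as a unit quaternion [w, x, y, z].
In Python, from station import ctrl, get_state, vision, ticket, models gives the robot as it stands. Calls block until the motion is done:
- ctrl.movep(position, orientation): joint-space move of the TCP to a pose.
- ctrl.movel(position, frame=None, max_speed=0.15): straight line of the TCP; frame=None keeps the orientation; max_speed is the mean speed in m/s.
- ctrl.set_joints(angles): joint-space move.
- ctrl.ungrasp() and ctrl.close_gripper(force=None): open the fingers fully, or close them until they stop; force is the grip in N (None keeps the last).
- ctrl.pause(seconds).
- ctrl.ik(position, orientation): joint angles nearest the present ones, or None.
- get_state(): the state.
- vision.grab_frame(name): name is "side" or "top" or "wrist"; returns (picture, depth): 400x640x3 uint8, blue, green, red; 400x640 float32, m along the optical axis (not along the pixel's ray), 0 where there is no reading.
- vision.camera_info(name): a dict with "mtx" (3x3 intrinsics, pixels), "R" (3x3) and "t" (3): a world point X has camera coordinates R X + t; the wrist camera has in their place "hand_eye" (4x4, takes a point from camera to tool coordinates, whose origin is the TCP and whose axes are the flange's). Camera axes: x right, y down, z forward; pixel columns grow to the right and rows downward; lengths in m; the calibration is good to about 2 mm. A picture is of the moment at which its call begins: read the wrist's pose just before it. camera_info takes no time and is no camera call.
A pose or a line that the arm cannot do raises ctrl.Unreachable and nothing moves.
- ticket.close_job(): hands the job in, once; it reports no verdict.
Trained networks look in the newest picture that a camera, given by its name, has taken for a name from the list of things; names that differ only in an ending like _2 or _b are one class to them, and where a whole thing is asked for, a point or a joint stands for the part that bears it (a point fixed in the world has none). Each returns a list of dicts, best first, with "p" (0 to 1); they miss things now and then, are a little off and sometimes report something else, mostly with a low value. They report only what shows in the picture. A call takes as long as a camera call. They do not tell look-alikes from the thing itself.
- models.recognise(camera, target): "point" ([column, row] in pixels, amid what is visible of it).
- models.masks_of(camera, target): "mask" (400x640 bool, what is visible of it) and "point" ([column, row] in pixels, amid what is visible of it).
The state is a dict: "time": time; "qpos": joint angles; "qd": joint speeds; "tau": joint torques, N m; "tcp_pos": TCP position; "eef_rot": TCP orientation; "contact_force": force on the tool from outside, world axes, zero at the start; "wrist_torque": the same for the moment, N m; "width": finger opening in m.
Only numpy, scipy, OpenCV 4.12 (cv2) and the standard library are available. Lean on these libraries where they do the work, as an engineer would, in place of code of your own. Each camera call takes 0.05 s, during which the arm holds its last target.

## Working session

There is one attempt and no reset: what is moved stays moved. The work goes in short steps, each a Python script; the robot and the scene stay as the last script left them, time stands still between calls to the robot, and variables do not carry over. Pictures are saved under pics/ and viewed, and the job is handed in when it is done.

```bash
mkdir -p pics; ls
python3 - <<'E'
from station import ctrl,get_state,vision,models
import cv2,numpy as np
s=get_state();print(s['time'],s['tcp_pos'],s['eef_rot'],s['width'],ctrl.pinch_z)
for n in ['top','side']:
    im,d=vision.grab_frame(n);cv2.imwrite(f'pics/{n}0.png',im);np.savez(f'{n}0.npz',im=im,d=d)
    c=vision.camera_info(n);print(n,{k:np.round(v,3).tolist() if not isinstance(v,str) else v for k,v in c.items()})
E
```

```text
pics
0.0 [ 0.28207808 -0.55716658  0.23044969] [-8.53662809e-04  9.72657006e-01  2.32244647e-01 -2.09072358e-04] 0.08542423472727613 -0.0187
top {'mtx': [[381.278, 0.0, 324.81], [0.0, 381.278, 200.492], [0.0, 0.0, 1.0]], 'R': [[0.02, -1.0, 0.005], [-0.994, -0.02, -0.104], [0.104, -0.003, -0.995]], 't': [-0.029, 0.57, 0.991]}
side {'mtx': [[375.663, 0.0, 319.453], [0.0, 375.663, 197.462], [0.0, 0.0, 1.0]], 'R': [[0.959, -0.284, 0.013], [-0.183, -0.649, -0.738], [0.218, 0.705, -0.674]], 't': [-0.549, 0.186, 0.81]}
```

View pics/top0.png

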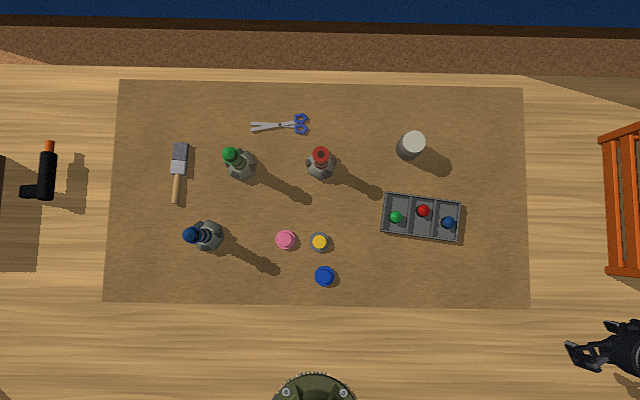

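View pics/side0.png

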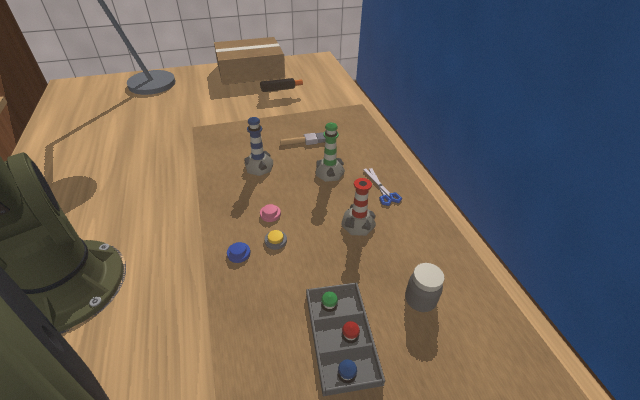

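Top view: the buttons are pink (286,240), yellow on a grey housing (319,242) and blue (324,276). The yellow one fits "grey". The bare-topped red lighthouse is at (321,155), the finished ones are green (232,155) and blue (192,235), and the red lantern is in the middle compartment at (423,211). Next I'll localise these and confirm them in a crop.

```bash
cat > h.py <<'E'
import numpy as np
from station import vision
def ray_at_z(n,px,z):
    c=vision.camera_info(n);R=np.array(c['R']);t=np.array(c['t']);K=np.array(c['mtx'])
    d=R.T@np.linalg.inv(K)@np.array([px[0],px[1],1.]);o=-R.T@t
    return o+d*(z-o[2])/d[2]
def cloud(n,d):
    c=vision.camera_info(n);R=np.array(c['R']);t=np.array(c['t']);K=np.array(c['mtx'])
    v,u=np.mgrid[:400,:640];P=np.stack([(u-K[0,2])/K[0,0]*d,(v-K[1,2])/K[1,1]*d,d],-1)
    return (P-t)@R
E
python3 - <<'E'
from h import *
from station import models
import cv2
Z={'call_top':None,'red_lighthouse_top':.135,'red_lantern_top':.037,'blue_lantern_top':.037,'green_lantern_top':.037,'blue_lighthouse_top':.167,'green_lighthouse_top':.167}
for n in ['top','side']:
    D=np.load(f'{n}0.npz');W=cloud(n,D['d'])
    for k,z in Z.items():
        for r in models.recognise(n,k)[:3]:
            u,v=[int(round(a)) for a in r['point']]
            w=W[v-1:v+2,u-1:u+2].reshape(-1,3); 
            zz=z if z else np.median(w[:,2])
            print(n,k,round(r['p'],2),(u,v),'depth',np.median(w,0).round(4),'ray',ray_at_z(n,r['point'],zz).round(4))
# colour based
for n in ['top','side']:
    D=np.load(f'{n}0.npz');W=cloud(n,D['d']);hsv=cv2.cvtColor(D['im'],cv2.COLOR_BGR2HSV)
    H,S,V=hsv[...,0].astype(int),hsv[...,1],hsv[...,2]
    for nm,m in [('yel',(abs(H-27)<6)&(S>170)&(V>120)),('red',((H<6)|(H>174))&(S>150)&(V>70))]:
        N,L,st,c=cv2.connectedComponentsWithStats(m.astype(np.uint8))
        for i in range(1,N):
            if st[i,4]>25:
                w=W[L==i];print(n,nm,st[i],c[i].round(1),np.median(w,0).round(4),'zmax',np.percentile(w[:,2],95).round(4))
im=np.load('top0.npz')['im'];b=np.load('side0.npz')['im']
a=cv2.resize(im[130:290,260:470],None,fx=3.6,fy=3.6,interpolation=cv2.INTER_CUBIC);cv2.imwrite('pics/crop.png',a)
E
```

```text
top call_top 0.5 (319, 244) depth [ 0.4542 -0.0046  0.0221] ray [ 0.4535 -0.0051  0.0221]
top call_top 0.47 (322, 277) depth [ 0.3678 -0.0144  0.0214] ray [ 0.3667 -0.0131  0.0214]
top call_top 0.44 (284, 239) depth [0.4657 0.0891 0.022 ] ray [0.4649 0.0882 0.022 ]
top red_lighthouse_top 0.92 (320, 161) depth [ 0.6556 -0.0038  0.1339] ray [ 0.6561 -0.0041  0.135 ]
top red_lantern_top 0.51 (421, 209) depth [ 0.5523 -0.2742  0.0342] ray [ 0.5518 -0.2743  0.037 ]
top blue_lantern_top 0.52 (177, 169) depth [0.6494 0.3858 0.02  ] ray [0.6474 0.3784 0.037 ]
top blue_lantern_top 0.51 (447, 222) depth [ 0.519  -0.3426  0.035 ] ray [ 0.5194 -0.3414  0.037 ]
top green_lantern_top 0.57 (397, 220) depth [ 0.5217 -0.2103  0.0342] ray [ 0.5215 -0.2098  0.037 ]
top blue_lighthouse_top 0.87 (203, 233) depth [0.4763 0.2827 0.0944] ray [0.4756 0.2611 0.167 ]
top green_lighthouse_top 0.87 (240, 164) depth [0.6547 0.2021 0.0777] ray [0.6369 0.1817 0.167 ]
side call_top 0.56 (271, 208) depth [0.4693 0.088  0.0222] ray [0.4693 0.0892 0.0222]
side call_top 0.53 (236, 249) depth [ 0.3663 -0.0227  0.0217] ra
[... 785 characters left out ...]
y [0.4489 0.1098 0.167 ]
side green_lighthouse_top 0.87 (331, 162) depth [0.6636 0.1966 0.0507] ray [0.6124 0.0496 0.167 ]
top yel [313 235  13  14 147] [319.1 241.4] [ 0.4619 -0.0044  0.0208] zmax 0.0241
top red [313 146  16  17 162] [320.4 154. ] [ 0.6725 -0.0047  0.1343] zmax 0.1371
top red [417 204  13  12 116] [422.9 209.9] [ 0.5498 -0.2794  0.0317] zmax 0.0375
side red [354 178  18  16 169] [362.3 185. ] [ 0.6697 -0.0115  0.1341] zmax 0.1359
side red [354 200  13   7  51] [360.4 202.9] [ 0.6658 -0.0185  0.085 ] zmax 0.0922
side red [354 212  12   6  49] [359.2 214.6] [ 0.6655 -0.0202  0.0491] zmax 0.0552
side red [343 321  16  17 207] [350.7 329.3] [ 0.5484 -0.2863  0.0323] zmax 0.0366
```

View pics/crop.png

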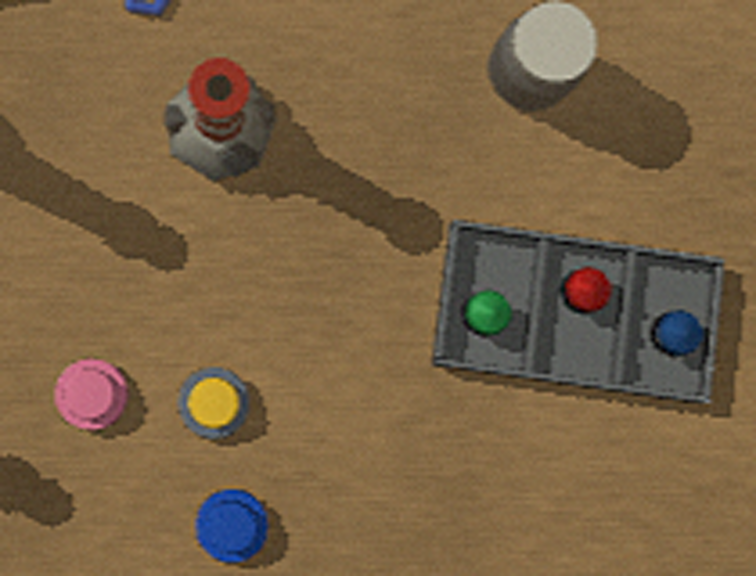

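The crop confirms the yellow cap on the grey housing (319,242), the bare red top with its black spot (321,154), and the red lantern in the middle compartment (423,211). Now I'll move above the button.

Run:
```python
from h import *
from station import ctrl,get_state
import cv2
print(ray_at_z('top',(320.8,154.4),.135),ray_at_z('top',(319.1,241.8),.024),ray_at_z('top',(423.2,210.4),.037))
print(vision.camera_info('wrist'))
ctrl.close_gripper()
ctrl.movep([0.43,-0.0045,0.22],[0,1,0,0])
s=get_state();print(s['time'],s['tcp_pos'],s['eef_rot'],s['width'])
im,d=vision.grab_frame('wrist');cv2.imwrite('pics/w1.png',im);np.savez('w1.npz',im=im,d=d,p=s['tcp_pos'],q=s['eef_rot'])
```

```text
[ 0.67168593 -0.00545191  0.135     ] [ 0.46008798 -0.00475208  0.024     ] [ 0.54842282 -0.27935881  0.037     ]
{'mtx': array([[286.12976632,   0.        , 318.42738151],
       [  0.        , 286.12976632, 196.86118124],
       [  0.        ,   0.        ,   1.        ]]), 'hand_eye': array([[-2.37095753e-04, -9.59992796e-01, -2.80024599e-01,
         7.20093216e-02],
       [ 9.99999764e-01, -4.08289112e-04,  5.53018947e-04,
        -1.22178508e-03],
       [-6.45225200e-04, -2.80024402e-01,  9.59992666e-01,
        -1.42908554e-01],
       [ 0.00000000e+00,  0.00000000e+00,  0.00000000e+00,
         1.00000000e+00]])}
3.625 [ 0.43029126 -0.00520617  0.21998158] [ 5.54187719e-05  9.99999857e-01 -5.29559342e-04  5.86489538e-05] -0.00028487489972304396
```

View pics/w1.png

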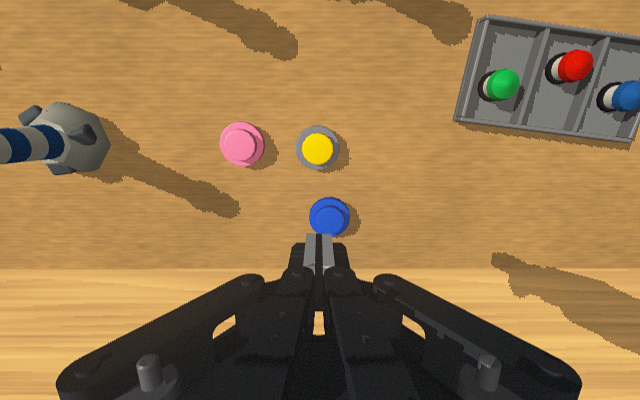

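The wrist view shows the grey-housed yellow button at (317,149) and the fingertips at (318,236). I'll measure it, then press.

```bash
cat >> h.py <<'E'
from scipy.spatial.transform import Rotation as Ro
import cv2
def wcloud(f):
    c=vision.camera_info('wrist');K=c['mtx'];d=f['d'];v,u=np.mgrid[:400,:640]
    P=np.stack([(u-K[0,2])/K[0,0]*d,(v-K[1,2])/K[1,1]*d,d],-1);T=c['hand_eye']
    P=P@T[:3,:3].T+T[:3,3];q=f['q'];R=Ro.from_quat([q[1],q[2],q[3],q[0]]).as_matrix()
    return P@R.T+f['p']
def comps(im,W,nm,amin=60):
    hsv=cv2.cvtColor(im,cv2.COLOR_BGR2HSV);H,S,V=hsv[...,0].astype(int),hsv[...,1],hsv[...,2]
    m={'yel':(abs(H-27)<6)&(S>170)&(V>120),'red':((H<6)|(H>174))&(S>150)&(V>70)}[nm]
    N,L,st,c=cv2.connectedComponentsWithStats(m.astype(np.uint8))
    return [(L==i,c[i]) for i in range(1,N) if st[i,4]>amin]
E
python3 - <<'E'
from h import *
f=np.load('w1.npz');W=wcloud(f)
for nm in ['yel','red']:
    for m,c in comps(f['im'],W,nm):
        w=W[m];zt=np.percentile(w[:,2],95);t=w[w[:,2]>zt-.004]
        print(nm,m.sum(),c.round(1),'mean',w.mean(0).round(4),'ztop',zt.round(4),'top part',t.mean(0).round(4),t.min(0).round(4),t.max(0).round(4))
E
```

```text
yel 770 [317.1 148.4] mean [ 0.4623 -0.0024  0.0251] ztop 0.0233 top part [ 0.4624 -0.0024  0.0252] [ 0.4442 -0.0202  0.0194] [0.5016 0.0156 0.3629]
red 897 [574.9  65.3] mean [ 0.55   -0.2742  0.0348] ztop 0.0373 top part [ 0.5505 -0.2739  0.0413] [ 0.5016 -0.2916  0.0333] [ 0.564  -0.0038  0.3629]
```

Run:
```python
from h import *
from station import ctrl,get_state
x,y=0.4618,-0.003
ctrl.movel([x,y,0.04],max_speed=.2)
f0=get_state()['contact_force'][2];print(f0)
z=0.025
while z>0.008:
    ctrl.movel([x,y,z],max_speed=.03)
    s=get_state();f=s['contact_force'][2]-f0
    print(round(z,4),s['tcp_pos'].round(4),round(f,2),round(s['time'],2))
    if f>9: break
    z-=0.0015
ctrl.pause(.2);print(get_state()['contact_force'])
```

```text
-0.2721388282276455
0.025 [ 0.4617 -0.003   0.0249] 0.17 5.39
0.0235 [ 0.4618 -0.003   0.0235] -0.24 5.64
0.022 [ 0.462 -0.003  0.022] 1.32 5.89
0.0205 [ 0.4619 -0.003   0.0205] 1.73 6.14
0.019 [ 0.462 -0.003  0.019] 3.43 6.39
0.0175 [ 0.462  -0.003   0.0175] 4.18 6.64
0.016 [ 0.462  -0.0029  0.0161] 5.04 6.89
0.0145 [ 0.462  -0.003   0.0157] 23.12 7.14
[-3.33611932  0.0900169  23.36658763]
```

Contact came at about 22 mm and the end stop at about 16 mm, which is the full 6 mm of travel with a firm stop (23 N). Next I'll release, rise, check, and move near the lighthouse for a wrist look.

Run:
```python
from h import *
from station import ctrl,get_state
x,y=0.4618,-0.003
ctrl.movel([x,y,0.05],max_speed=.08)
ctrl.movel([x-.02,y,0.28],max_speed=.2)
ctrl.movel([0.60,-0.005,0.28],max_speed=.2)
s=get_state();print(s['time'],s['contact_force'],s['tcp_pos'])
im,d=vision.grab_frame('wrist');cv2.imwrite('pics/w2.png',im);np.savez('w2.npz',im=im,d=d,p=s['tcp_pos'],q=s['eef_rot'])
f=np.load('w2.npz');W=wcloud(f)
for m,c in comps(im,W,'red'):
    w=W[m];w=w[w[:,2]<.2];zt=np.percentile(w[:,2],95);t=w[w[:,2]>zt-.006]
    print(m.sum(),c.round(1),w.mean(0).round(4),'ztop',zt.round(4),t.mean(0).round(4),t.min(0).round(4),t.max(0).round(4))
im,d=vision.grab_frame('top');W=cloud('top',d);cv2.imwrite('pics/t2.png',im)
for m,c in comps(im,W,'yel',30): print('yel',m.sum(),c,W[m].mean(0),np.percentile(W[m][:,2],90))
```

```text
10.1833 [ 0.94402142 -0.10170007  0.29071082] [ 0.59926568 -0.00482898  0.27955148]
1241 [317.6 109.8] [ 0.6736 -0.0027  0.1342] ztop 0.1364 [ 0.6738 -0.0027  0.1352] [ 0.6529 -0.0233  0.1333] [0.6936 0.0181 0.1375]
438 [510.6 199.4] [ 0.5526 -0.2777  0.0317] ztop 0.0373 [ 0.5524 -0.279   0.0342] [ 0.5381 -0.2945  0.0313] [ 0.5666 -0.2668  0.0389]
```

View pics/w2.png

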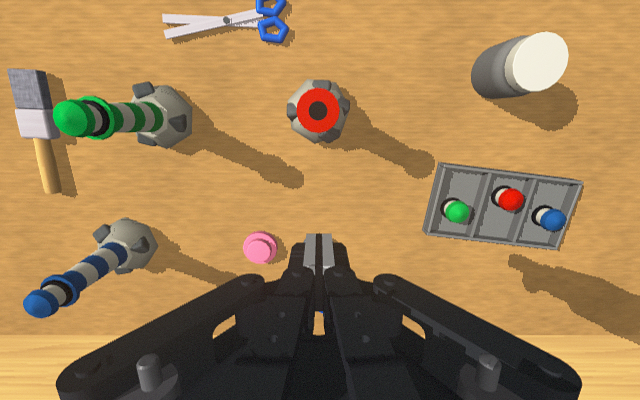

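The wrist view shows the bare red top with its black spot at (318,110), about (0.673,-0.0035,0.135). Nothing appears disturbed. I'll point at it now.

Run:
```python
from h import *
from station import ctrl,get_state
x,y=.673,-.0035
ctrl.movel([x,y,0.28],max_speed=.15)
ctrl.movel([x,y,0.158],max_speed=.12)
s=get_state();print(s['time'],s['tcp_pos'])
ctrl.pause(1.1)
im,d=vision.grab_frame('side');cv2.imwrite('pics/s3.png',cv2.resize(im[80:300,220:500],None,fx=2.5,fy=2.5))
ctrl.pause(1.15)
s=get_state();print(s['time'],s['tcp_pos'],s['contact_force'])
ctrl.movel([x,y,0.28],max_speed=.15)
ctrl.movel([.50,-.20,.28],max_speed=.2)
s=get_state();print(s['time'],s['tcp_pos'])
im,d=vision.grab_frame('wrist');cv2.imwrite('pics/w3.png',im);np.savez('w3.npz',im=im,d=d,p=s['tcp_pos'],q=s['eef_rot'])
f=np.load('w3.npz');W=wcloud(f)
for m,c in comps(im,W,'red'):
    w=W[m];w=w[w[:,2]<.2];zt=np.percentile(w[:,2],95);t=w[w[:,2]>zt-.006]
    print(m.sum(),c.round(1),w.mean(0).round(4),'ztop',zt.round(4),t.mean(0).round(4),t.min(0).round(4),t.max(0).round(4))
im,d=vision.grab_frame('top');W=cloud('top',d);cv2.imwrite('pics/t3.png',im)
for m,c in comps(im,W,'yel',30): print('yel',m.sum(),c,W[m].mean(0),np.percentile(W[m][:,2],90))
```

```text
12.0833 [ 0.67349981 -0.00332613  0.15892786]
14.3833 [ 0.67299322 -0.00348507  0.15801617] [-0.33513387  1.22167409 -0.40394116]
16.8083 [ 0.5006841  -0.19892046  0.27997664]
800 [103.    8.3] [ 0.6617 -0.0056  0.1314] ztop 0.1363 [ 0.6609 -0.0044  0.1349] [ 0.6528 -0.023   0.1305] [0.6682 0.0164 0.1374]
346 [142.5  18. ] [ 0.6672 -0.0142  0.0852] ztop 0.0931 [ 0.6675 -0.0145  0.0904] [ 0.6573 -0.0195  0.0871] [ 6.823e-01 -4.000e-04  9.530e-02]
278 [162.   28.2] [ 0.6668 -0.0156  0.0493] ztop 0.0569 [ 0.6683 -0.0163  0.0544] [ 0.6555 -0.0213  0.0511] [6.868e-01 4.000e-04 5.900e-02]
479 [379.9 129.6] [ 0.5517 -0.279   0.0327] ztop 0.037 [ 0.5516 -0.2803  0.034 ] [ 0.5366 -0.2954  0.031 ] [ 0.5653 -0.2661  0.0392]
yel 149 [319.05369128 241.39597315] [ 0.46125785 -0.0047183   0.02791345] 0.023700172192506582
```

View pics/s3.png

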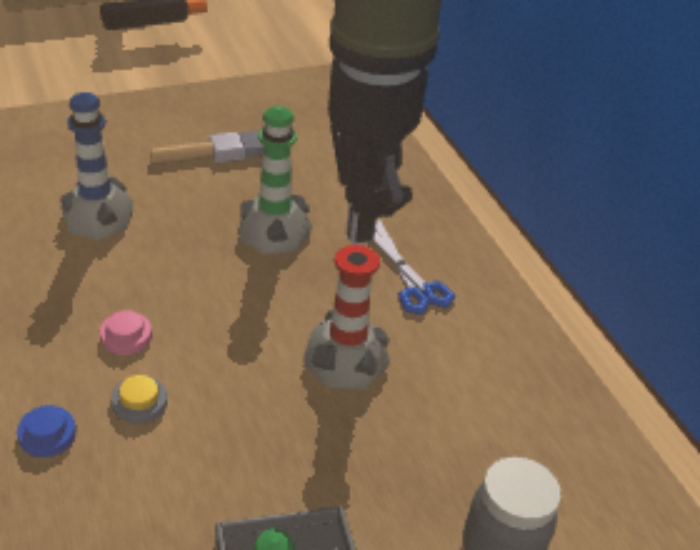

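View pics/w3.png

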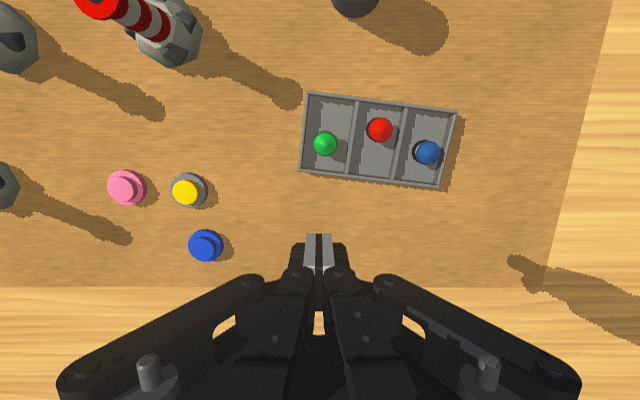

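The side crop shows the fingertips just above the red lighthouse's bare top at (358,240). The yellow button is up again, with its top at about 0.0237 as before. The red lantern at (380,130) measures about (0.551,-0.280), so I'll point there now.

Run:
```python
from h import *
from station import ctrl,get_state
x,y=.551,-.2800
ctrl.movel([x,y,0.28],max_speed=.15)
ctrl.movel([x,y,0.060],max_speed=.12)
s=get_state();print(s['time'],s['tcp_pos'])
ctrl.pause(1.1)
im,d=vision.grab_frame('side');cv2.imwrite('pics/s4.png',cv2.resize(im[200:400,240:480],None,fx=3,fy=3))
ctrl.pause(1.15)
s=get_state();print(s['time'],s['tcp_pos'],s['contact_force'])
ctrl.movel([x,y,0.28],max_speed=.15)
ctrl.movel([.42,-.30,.28],max_speed=.2)
ctrl.pause(.3)
s=get_state();print(s['time'],s['tcp_pos'],s['contact_force'])
im,d=vision.grab_frame('top');cv2.imwrite('pics/t4.png',im)
```

```text
19.675 [ 0.55133179 -0.28016274  0.06061089]
21.975 [ 0.55101239 -0.28000202  0.0600013 ] [-0.0962862  -0.86469548  0.57112552]
24.7083 [ 0.42071481 -0.2996312   0.2797395 ] [-0.16126548 -0.93450637  0.20412722]
```

View pics/s4.png

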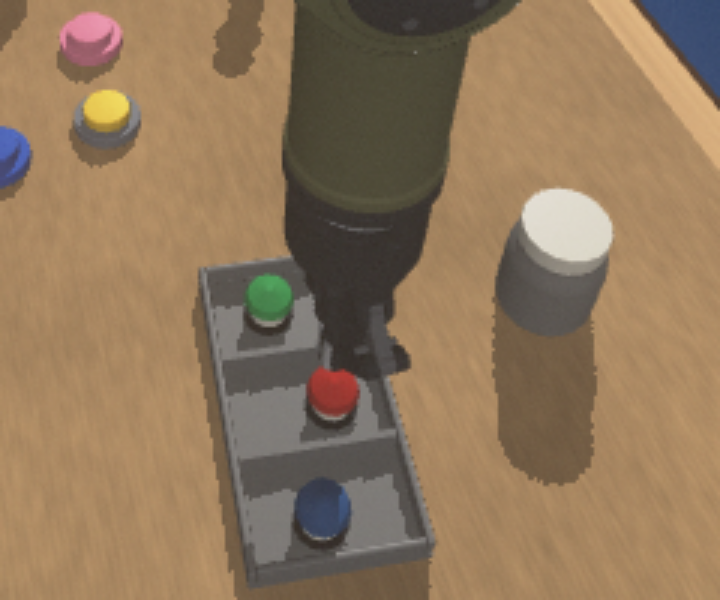

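View pics/t4.png

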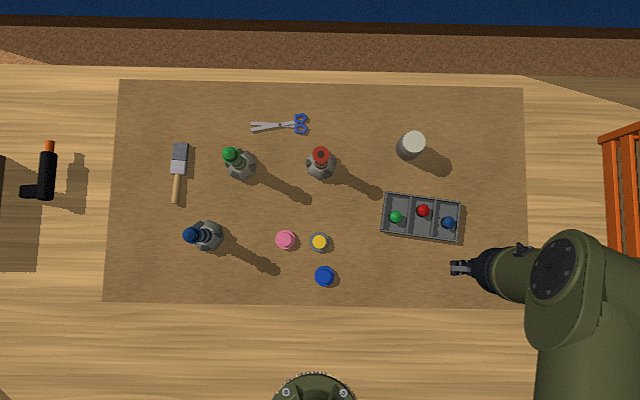

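The side crop shows the fingertips directly over the red lantern at (335,365). In the top view everything stands at its starting pixels and the arm is clear, so I'm handing in.

```bash
python3 -c "
from station import ticket;print(ticket.close_job())"
```

```text
the job is handed in; nothing more can be done
None
```

I carried out the whole job in the order asked and handed it in at about 25 s; no verdict is reported back.

- **Call button:** I pressed the yellow button on the grey housing until it stopped, 22 mm down to about 16 mm with 23 N at the end stop. Afterwards its top measured 23.7 mm in the top camera, so it is up again.
- **Red lighthouse:** The fingertips held about 23 mm above its bare top for 2.3 s.
- **Red lantern:** The fingertips held about 23 mm above the spare red lantern, in the middle compartment, for 2.3 s.

**Last checks:** Forces while pointing were at noise level (about 1 N). By eye, the final top picture shows every object where it started and the arm clear of everything.

**Disagreements:**
- The cameras differed by a few millimetres on the positions (up to about 8 mm for the side view, which sees the near sides). I used the wrist and top views, which agreed to within 2–4 mm.
- The recognition networks also marked the pink and blue look-alike buttons and gave some wrong lantern hits, so I chose by colour in an enlarged crop.

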